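# Close the vial heater and raise its hood alone for inspection

### The job

Close up the vial heater: with both its lids still standing up, slide their carriage, which has an upright knob, all the way forward to its stop, then lower the hood gently by its bar handle, without letting it drop, so that it brings the clear cover nested inside it down too and both lie fully shut over the vials. Then raise the hood alone, leaving the clear cover lying shut so that the vials can be inspected through it, and finish while still holding the hood about half open (around 45 degrees); it has no stay and falls when let go. Leave the loose vials, the basket and the cap tray beside the heater where they are.

Things in the scene. Friction and masses are not known exactly. Their poses are not given: they have to be found in the camera images.
- heater: the vial heater, a white housing fixed to the bench, 400 mm long (x), 290 mm wide (y), deck 80 mm high. Origin: centre of its footprint on the bench. x points from the sloped control panel (front) to the rear, where the lids park; z up. Vial block 60 mm ahead (-x) of the origin, vial caps up to 114 mm above the bench. Guide rods along x at y = +-122 mm carry the lid carriage
- carriage (a joint): the lid carriage on its two guide rods: 0 m = parked at the rear, 0.120 m = at the front stop (home, lids right over the block); it moves along the heater's -x. Sliding friction about 4 N. It starts 0 to 0.07, and is not latched: it can be pushed back
- carriage_knob (a point): centre of the black upright cylindrical knob of the carriage, 22 mm across, 34 mm tall, 144 mm above the bench; on the carriage's side rail (rail top 113 mm) at heater y = -122 mm, 95 mm ahead (-x) of the hinge axis, the raised lids standing behind the hinge axis. 40 mm free on both sides along y. Axes as the heater's
- hinge_axis (a point): middle of the hinge pin of both lids, on the carriage, 90 mm above the bench; the pin runs along the heater's y. It lies at heater x = +155 mm with the carriage parked, +35 mm with it home. Axes as the heater's
- hood (a joint): angle of the outer lid, a white sheet-steel hood 190 x 200 x 47 mm, about 0.65 kg: 0 rad = fully shut, level; grows as it is raised; 1.57 = upright; 1.78 = leaning back on its stop, where it starts. Nearly frictionless: below upright it falls shut when let go (about 3 N at the handle)
- hood_bar (a point): middle of the hood's bar handle: round steel bar 12 mm thick, 120 mm long, parallel to the hinge (heater y), its axis 38 mm out from the hood's front. In the hood's frame it is 225 mm ahead of and 25 mm above the hinge axis: 115 mm above the bench when shut, 305 mm at 1.78 rad. Axes turn with the hood; when shut they are the heater's
- cover (a joint): angle of the inner lid, a clear plastic cover 168 x 182 x 40 mm, 0.25 kg, on the same pin, nested in the hood: 0 rad = fully shut, 1.75 = its back stop. Stiff hinge (0.42 N m): it stays at any angle it is left at; the hood coming down presses it down (about 2 N more at the handle), the hood going up leaves it behind. It has no handle
- cover_front (a point): middle of the front wall of the clear inner cover, 20 mm above its lower rim, 174 mm from the hinge axis. Axes turn with the cover; when shut they are the heater's
- basket: bystander: black slotted plastic basket full of capped vials, 260 x 190 x 100 mm, origin at the centre of its underside
- vial_a: bystander: loose capped vial standing on the bench, 24 mm across, 50 mm tall, origin at the centre of its underside
- vial_b: bystander: a second loose capped vial like vial_a
- cap_tray: bystander: shallow steel tray of white caps, 200 x 140 x 25 mm, origin at the centre of its underside

How it is judged:
On the way, in this order (a step that is already met when the one before it is completed fails the run):
1. the carriage is at its front stop with both lids still up (value of joint carriage above 0.114 m and value of joint each of cover, hood above 1.2 rad), for 0.2 s.
2. hood and clear cover both lie shut over the block (value of joint hood below 0.06 rad and value of joint cover below 0.05 rad and value of joint carriage above 0.11 m), for 0.2 s.
At the end, for the whole second after the job is handed in: the robot still holds the hood (finger force on it above 1 N), at rest between 0.5 and 1.1 rad (about 30 to 63 degrees) open; the clear cover lies shut (under 0.05 rad); the carriage is within 10 mm of its front stop (value of joint hood between 0.5 and 1.1 rad and velocity of joint hood between -0.1 and 0.1 rad/s and contact force between the fingers and hood above 1 N and value of joint cover below 0.05 rad and value of joint carriage above 0.11 m); the arm keeps its last pose, push and grip.
It fails at once if the hood is slammed or dropped (closing faster than 2.5 rad/s) (velocity of joint hood below -2.5 rad/s).
It fails at once if the lids are lowered while the carriage is short of its stop, onto the vial tops (value of joint cover below 1 rad and value of joint carriage below 0.105 m).
It fails at once if the clear cover stands open while the hood is lifted away from it (value of joint cover above 0.08 rad and angle between the x axis of hood_bar and the x axis of cover_front, either way round above 0.35 rad).
It fails at once if the basket, the cap tray or a loose vial is disturbed (distance of any of basket, cap_tray, vial_a, vial_b from where it was at the start of the episode above 0.02 m).
It also fails if it takes over 64 s, if anything falls off the work surface, if the arm or the gripper's body presses on something with over 40 N, if the wrist force passes 120 N, or if a joint passes its speed limit or range.

### The arm

A 7-joint arm with a two-finger parallel gripper is mounted at the origin on the work surface. World frame = base frame: x ahead of the robot, y to its left, z up, the work surface at z = 0. Lengths are in m, angles in rad, forces in N, time in s.
With the tool pointing down it reaches from about 0.35 to 0.9 m from the base axis. Payload 19.9 kg.
Tool frame: the origin (TCP) lies at the centre of the arm's flange, where the gripper is bolted on; the fingertips stand 199 mm ahead of it and the grasp point (between the pads) lies 180 mm ahead of it; z points along the fingers, y is the line along which they close (so a half turn about z gives the same grasp; the last joint's range is limited). The gripper opens to 94 mm and grips with 3 to 60 N. Pads are 16 mm wide; open, the fingers measure 119 mm over their backs; the gripper's body (75 mm by 177 mm) begins 78 mm behind the grasp point.
Start: joints at [1.286, 0.417, -0.01, 1.614, 0.005, 1.111, -0.053], TCP at [0.151, -0.607, 0.405] pointing down, gripper open.
Joint ranges: [-2.81, 2.81], [-0.39, 2.02], [-1.27, 1.25], [0.06, 2.57], [-1.19, 4.33], [0.19, 2], [-2.82, 2.82]. Speed limits (rad/s): [1.89, 1.89, 2.39, 2.39, 3.01, 3.01, 3.01].

### API

Orientations are given as a unit quaternion [x, y, z, w].
In Python, from plant import get_obs, get_image, r, spotter gives the robot as it stands.
- The arm moves only by the tool send_rows, never from a script. Its argument "series" is a list of rows, each an object with "jaw": the finger opening in cm, from 0 to 9.4; "xyz": the shift along the tool's x, y, z in cm, a list of three; "yaw": the turn about the tool's z in rad. A call has 1 to 12 rows; each row is the pose to reach, as a shift and turn from the pose commanded when the call began, along the tool's axes at that moment; what a row does not reach only later rows make up. A row lasts 1/10 s, in which the tool goes at most 50 mm and 8.59 degrees, less where a joint would pass 70% of its speed; a pose out of reach is approached as far as the arm can. A call with a gripper value outside its range is refused whole. The fingers move at their own pace and stop on an object; "squeeze" is the grip in N (left out, the last holds). Time passes only in rows, so rows that repeat a pose let the fingers close. It gives the time, the measured TCP pose, the force, the opening and the grip force at its end, in the units of the state.
- get_obs(): the state, without advancing time (a new reading comes with each control period).
- get_image(name): name is "scene" or "top" or "wrist"; returns a dict with "image" (400x640x3 uint8, red, green, blue), "range_z" (400x640 float32, m along the optical axis (not along the pixel's ray), 0 where there is no reading), "fx", "fy", "cx", "cy" (pixels), "pose" (4x4, takes a point from camera to world coordinates). Camera axes: x right, y up, looking along -z (the intrinsics and any distortion apply to the point x, -y, -z); pixel columns grow to the right and rows downward; lengths in m; the calibration is good to about 2 mm. The wrist camera is an equidistant fisheye: a pixel r from the principal point sees the ray r / f radians off the axis. A picture is of the moment at which its call begins.
- r.finish_job(): hands the job in; it is judged then, once.
Trained networks look in the newest picture that a camera, given by its name, has taken for a name from the list of things; names that differ only in an ending like _2 or _b are one class to them, and where a whole thing is asked for, a point or a joint stands for the part that bears it (a point fixed in the world has none). Each returns a list of dicts, best first, with "score" (0 to 1); they miss things now and then, are a little off and sometimes report something else, mostly with a low value. They report only what shows in the picture. A call takes as long as a camera call.
- spotter.regions_of(camera, name): "pixels" (400x640 bool, what is visible of it) and "rect" ([left, top, right, bottom] in pixels, round what is visible of it).
The state is a dict: "clock": time; "q": joint angles; "qd": joint speeds; "effort": joint torques, N m; "eef_pos": TCP position; "eef_rot": TCP orientation; "contact_force": force on the tool from outside, world axes, zero at the start; "wrist_torque": the same for the moment, N m; "finger_gap": opening from 0.0 (shut) to 1.0 (fully open); "gripper_force": force on a finger pad.
Only numpy, scipy, OpenCV 4.12 (cv2) and the standard library are available. Lean on these libraries where they do the work, as an engineer would, in place of code of your own. Each camera call takes 0.05 s, during which the arm holds its last target. There are 200 camera calls.

## Working session

There is one attempt and no reset: what is moved stays moved. The work goes in short steps, Python scripts to look and compute and a tool call to move; the robot and the scene stay as the last step left them, time stands still between calls to the robot, and variables do not carry over. Pictures are saved under pics/ and viewed, at most 10 in all, crops included, and the job is handed in when it is done.

Besides the shell and the picture viewer there is one more tool, called after ">>>" by a JSON object that holds its "op" and its "data". send_rows: Moves the arm, as the interface text tells. Its arguments: {"type":"object","properties":{"series":{"type":"array"},"squeeze":{"type":"number"}},"required":["series"]}

```bash
mkdir -p pics; ls; cat > h.py <<'E'
import numpy as np, cv2
from plant import get_obs, get_image, r, spotter
from scipy.spatial.transform import Rotation as R
def pts(im, mask):
    v,u=np.nonzero(mask & (im["range_z"]>0)); z=im["range_z"][v,u]
    c=np.c_[(u-im["cx"])/im["fx"]*z, -(v-im["cy"])/im["fy"]*z, -z]
    P=im["pose"]; return c@P[:3,:3].T+P[:3,3]
def save(im,name): cv2.imwrite("pics/"+name+".png", im["image"][:,:,::-1])
E
python3 - <<'E'
from h import *
o=get_obs(); print({k:np.round(v,3) for k,v in o.items()})
for c in ["scene","top"]:
    im=get_image(c); save(im,c+"0"); print(c,np.round(im["pose"],3).tolist(),im["fx"])
    for n in ["heater","carriage_knob","hood_bar","hood","cover","basket","vial_a","cap_tray"]:
        for d in spotter.regions_of(c,n)[:2]:
            p=pts(im,d["pixels"])
            if len(p): print(n,round(d["score"],2),d["rect"],len(p),np.round(np.median(p,0),3),np.round(p.min(0),3),np.round(p.max(0),3))
E
```

```text
pics
{'clock': np.float64(0.0), 'q': array([ 1.286,  0.418, -0.01 ,  1.614,  0.005,  1.111, -0.053]), 'qd': array([-0.001, -0.   ,  0.001,  0.002, -0.001,  0.   ,  0.001]), 'effort': array([-0.0000e+00, -8.5126e+01,  6.3800e-01, -4.2599e+01, -4.9000e-02,
        1.9000e-02,  0.0000e+00]), 'eef_pos': array([ 0.151, -0.606,  0.404]), 'eef_rot': array([ 0.993,  0.122, -0.   , -0.001]), 'contact_force': array([0.127, 0.084, 0.113]), 'wrist_torque': array([ 0.005, -0.019, -0.01 ]), 'gripper_force': np.float64(0.0), 'finger_gap': np.float64(0.998)}
scene [[-0.91, -0.374, 0.178, 0.743], [0.415, -0.826, 0.382, 0.471], [0.004, 0.422, 0.907, 1.263], [0.0, 0.0, 0.0, 1.0]] 455.31018125803854
heater 0.9 [209.9, 113.7, 367.2, 305.8] 16797 [ 0.615 -0.021  0.092] [ 0.425 -0.394 -0.006] [0.769 0.206 0.315]
carriage_knob 0.68 [216.4, 113.0, 324.3, 237.8] 5613 [ 0.622 -0.145  0.16 ] [ 0.472 -0.382 -0.005] [0.755 0.013 0.314]
carriage_knob 0.63 [202.8, 84.0, 266.9, 131.5] 2235 [ 0.601 -0.473  0.007] [ 0.486 -0.569 -0.007] [ 0.706 -0.185  0.31 ]
hood_bar 0.59 [211.7, 113.9, 290.2, 202.2] 1564 [ 0.628 -0.
[... 1408 characters left out ...]
1 -0.001] [ 0.723 -0.121  0.317]
hood 0.6 [345.3, 125.7, 372.0, 204.8] 1390 [ 0.629 -0.132  0.104] [ 0.525 -0.155  0.087] [ 0.709 -0.1    0.276]
cover 0.73 [344.2, 123.6, 374.6, 202.8] 1502 [ 0.626 -0.133  0.104] [ 0.525 -0.158  0.071] [ 0.763 -0.098  0.275]
basket 0.55 [108.1, 129.8, 189.8, 224.7] 6456 [0.618 0.495 0.051] [ 0.466  0.363 -0.01 ] [0.763 0.638 0.108]
vial_a 0.56 [423.9, 254.5, 437.1, 264.9] 89 [ 0.36  -0.341  0.046] [ 0.349 -0.355 -0.008] [ 0.376 -0.333  0.054]
vial_a 0.4 [199.3, 250.8, 213.6, 260.1] 76 [0.384 0.319 0.048] [0.375 0.311 0.003] [0.396 0.336 0.056]
cap_tray 0.61 [441.1, 146.8, 492.8, 218.6] 3230 [ 0.597 -0.473  0.004] [ 0.485 -0.56  -0.01 ] [ 0.715 -0.383  0.031]
```

```bash
python3 - <<'E'
import cv2
a=cv2.imread("pics/scene0.png")[60:400,180:460]; cv2.imwrite("pics/s_crop.png",cv2.resize(a,None,fx=1.75,fy=1.75,interpolation=cv2.INTER_CUBIC))
a=cv2.imread("pics/top0.png")[90:290,230:510]; cv2.imwrite("pics/t_crop.png",cv2.resize(a,None,fx=2.8,fy=2.8,interpolation=cv2.INTER_CUBIC))
E
```

```text
(no output)
```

View pics/s_crop.png

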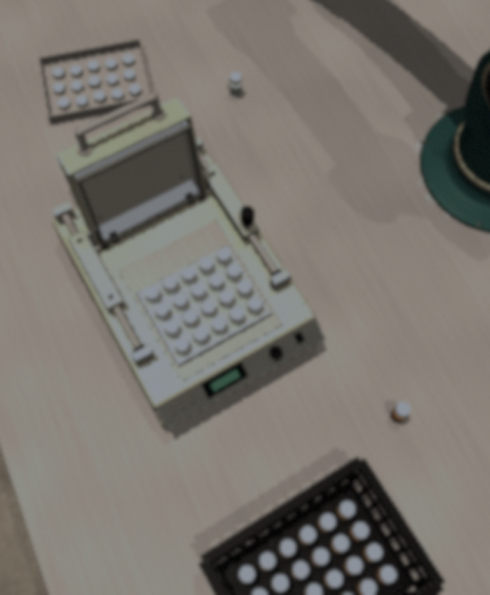

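View pics/t_crop.png

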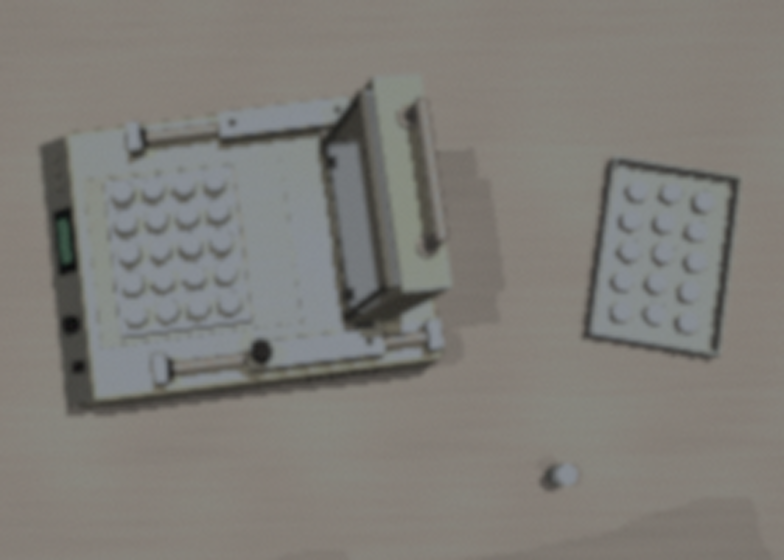

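The top crop shows the control panel on the left (world +y) and the lids leaning back on the right. The knob is at top pixel (323,215) and the bar runs from about (380,127) to (384,178). In the scene crop, the knob is at about (322,183).

```bash
python3 - <<'E'
from h import *
im=get_image("top")
d=spotter.regions_of("top","heater")[0]
full=np.ones(im["range_z"].shape,bool)
P=pts(im,full); near=(P[:,0]>.4)&(P[:,0]<.85)&(P[:,1]>-.3)&(P[:,1]<.3)
P=P[near]
dk=P[(P[:,2]>.074)&(P[:,2]<.086)]
print("deck",len(dk),np.median(dk[:,2]),cv2.minAreaRect(dk[:,:2].astype(np.float32)*1000))
hi=P[P[:,2]>.29]; print("hi",len(hi)); 
dark=im["image"].max(2)<60
k=pts(im,dark); k=k[(abs(k[:,0]-.5)<.06)&(k[:,2]>.12)&(k[:,2]<.17)&(k[:,1]<.1)&(k[:,1]>-.2)]
print("knob",len(k),k.mean(0),k.min(0),k.max(0))
# ray at knob pixel & bar end pixels with assumed heights
def ray(u,v,z):
    c=np.array([(u-im["cx"])/im["fx"],-(v-im["cy"])/im["fy"],-1]); w=im["pose"][:3,:3]@c; o=im["pose"][:3,3]
    return o+w*(z-o[2])/w[2]
print("knobray",ray(323.2,214.5,.155)); print("bar",ray(380.5,127,.308),ray(384,177.5,.308))
bar=P[(P[:,2]>.295)&(P[:,1]<-.18)]; print("barpts",len(bar),np.median(bar,0),bar.min(0),bar.max(0))
# deck corners from crop pixels (z=.08)
for u,v in [(68,137),(92,401),(437,360)]: print(ray(230+u/2.8,90+v/2.8,.08))
E
```

```text
deck 5183 0.07960760130462763 ((605.2798461914062, -12.896636962890625), (289.4252624511719, 382.2995910644531), 5.768100738525391)
hi 274
knob 85 [ 0.50458106 -0.09055074  0.15041052] [ 0.47472781 -0.16555031  0.12050119] [ 0.5282595  -0.02112749  0.16979239]
knobray [ 0.48685906 -0.02999331  0.155     ]
bar [ 0.68242641 -0.17550359  0.308     ] [ 0.55593529 -0.17908043  0.308     ]
barpts 174 [ 0.59771946 -0.18446648  0.30851235] [ 0.55829597 -0.19452839  0.29718812] [ 0.68374436 -0.18005256  0.31494339]
[0.72624807 0.17050643 0.08      ]
[0.44485582 0.14546326 0.08      ]
[ 0.48008982 -0.21079824  0.08      ]
```

>>> {"op": "send_rows", "data": {"series": [{"jaw":6,"xyz":[3,-3,0],"yaw":0.02},{"jaw":6,"xyz":[6.5,-6.5,0],"yaw":0.05},{"jaw":6,"xyz":[10,-10,0],"yaw":0.08},{"jaw":6,"xyz":[13.5,-13.5,0],"yaw":0.1},{"jaw":6,"xyz":[17,-17,0],"yaw":0.12},{"jaw":6,"xyz":[20.5,-20.5,0],"yaw":0.145},{"jaw":6,"xyz":[24,-24,0],"yaw":0.145},{"jaw":6,"xyz":[27.5,-27.5,0],"yaw":0.145},{"jaw":6,"xyz":[31,-31,0],"yaw":0.145},{"jaw":6,"xyz":[34,-34,0],"yaw":0.145},{"jaw":6,"xyz":[36,-36,0],"yaw":0.145},{"jaw":6,"xyz":[37,-37,0],"yaw":0.145}]}}

```text
clock: 2.2
eef_pos: [0.4217, -0.1557, 0.4049]
eef_rot: [0.999, 0.051, 0.0, -0.0]
contact_force: [-0.0, -1.6, 0.6]
finger_gap: 0.636
gripper_force: 0.0
```

>>> {"op": "send_rows", "data": {"series": [{"jaw":6,"xyz":[0,-3,0],"yaw":0},{"jaw":6,"xyz":[1,-6,0],"yaw":0},{"jaw":6,"xyz":[3,-9,0],"yaw":0},{"jaw":6,"xyz":[5.5,-11.5,0],"yaw":0},{"jaw":6,"xyz":[7.8,-11.9,0],"yaw":0},{"jaw":6,"xyz":[7.8,-11.9,0],"yaw":0}]}}

```text
clock: 2.8
eef_pos: [0.4882, -0.0307, 0.4046]
eef_rot: [0.999, 0.051, 0.0, -0.0]
contact_force: [-0.6, -0.4, -0.1]
finger_gap: 0.638
gripper_force: 0.0
```

```bash
cat >> h.py <<'E'
def wpts(im, mask):
    v,u=np.nonzero(mask & (im["range_z"]>0)); z=im["range_z"][v,u]
    a=u-im["cx"]; b=v-im["cy"]; rr=np.hypot(a,b)+1e-9; t=np.tan(rr/im["fx"])*z
    c=np.c_[a/rr*t, -b/rr*t, -z]; P=im["pose"]; return c@P[:3,:3].T+P[:3,3]
E
python3 - <<'E'
from h import *
im=get_image("wrist"); save(im,"w1"); o=get_obs(); print(o["eef_pos"],o["eef_rot"])
for d in spotter.regions_of("wrist","carriage_knob")[:2]:
    p=wpts(im,d["pixels"]); print(d["score"],d["rect"],np.median(p,0),p.min(0),p.max(0))
m=(im["image"].max(2)<60); p=wpts(im,m); p=p[(abs(p[:,0]-.487)<.05)&(abs(p[:,1]+.03)<.05)&(p[:,2]>.12)&(p[:,2]<.17)]
print(len(p),p.min(0) if len(p) else 0,p.max(0),np.median(p,0))
E
```

```text
[ 0.48707611 -0.03149151  0.40441003] [ 9.98747933e-01  5.00240354e-02 -1.61806391e-04 -3.69825234e-04]
0.89 [299.8, 1.2, 640.0, 236.6] [ 0.58133402 -0.15302923  0.18908863] [ 0.42084653 -0.6697979  -0.00320079] [ 0.88530377 -0.01501023  0.29127343]
752 [ 0.477651   -0.04038273  0.1283508 ] [ 0.4987425  -0.01977653  0.16152955] [ 0.49103966 -0.02999717  0.15917916]
```

View pics/w1.png

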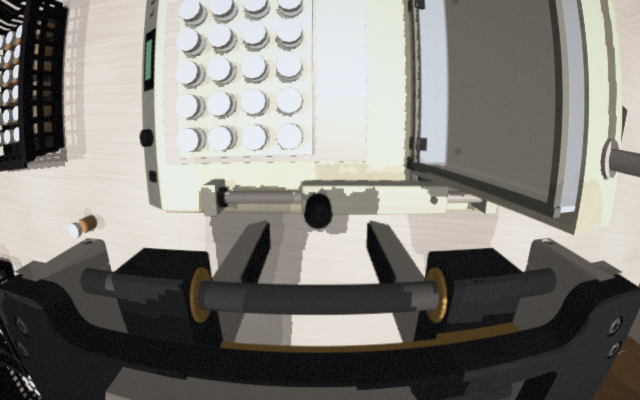

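The wrist view puts the knob at (318,210), and depth gives its centre as (0.488, -0.030), which is directly under the tool. I'll descend and grip it.

>>> {"op": "send_rows", "data": {"series": [{"jaw":6,"xyz":[0.1,-0.1,2.5],"yaw":0},{"jaw":6,"xyz":[0.1,-0.1,5],"yaw":0},{"jaw":6,"xyz":[0.1,-0.1,7],"yaw":0},{"jaw":6,"xyz":[0.1,-0.1,7.6],"yaw":0},{"jaw":6,"xyz":[0.1,-0.1,7.6],"yaw":0},{"jaw":1.5,"xyz":[0.1,-0.1,7.6],"yaw":0},{"jaw":1.5,"xyz":[0.1,-0.1,7.6],"yaw":0},{"jaw":1.5,"xyz":[0.1,-0.1,7.6],"yaw":0},{"jaw":1.5,"xyz":[0.1,-0.1,7.6],"yaw":0},{"jaw":1.5,"xyz":[0.1,-0.1,7.6],"yaw":0}], "squeeze": 20}}

```text
clock: 3.9
eef_pos: [0.4874, -0.0309, 0.3289]
eef_rot: [0.999, 0.049, 0.0, 0.0]
contact_force: [0.4, 0.5, -0.1]
finger_gap: 0.249
gripper_force: 0.0
```

```bash
python3 - <<'E'
from h import *
im=get_image("top"); full=np.ones(im["range_z"].shape,bool); P=pts(im,full)
# front edge & hood top/bar for yaw + position
b=P[(P[:,2]>.297)&(P[:,0]>.53)&(P[:,0]<.71)&(P[:,1]<-.17)&(P[:,1]>-.23)]
f=np.polyfit(b[:,0],b[:,1],1); print("bar",len(b),f,np.polyval(f,.62),b.min(0),b.max(0))
o=get_obs(); print(o["eef_pos"],o["finger_gap"]*9.4,o["gripper_force"],o["contact_force"])
E
```

```text
bar 264 [ 0.10316232 -0.24619713] -0.18223648501176862 [ 0.55839632 -0.19454554  0.29712844] [ 0.68784015 -0.17006013  0.31464593]
[ 0.48740948 -0.030879    0.32882443] 2.13535501637663 20.000871419906616 [ 0.18055422 -0.37707197  2.61245898]
```

>>> {"op": "send_rows", "data": {"series": [{"jaw":1.5,"xyz":[0,-0.5,0],"yaw":0},{"jaw":1.5,"xyz":[0,-1.2,0],"yaw":0},{"jaw":1.5,"xyz":[0,-2.0,0],"yaw":0},{"jaw":1.5,"xyz":[0,-2.8,0],"yaw":0},{"jaw":1.5,"xyz":[0,-3.6,0],"yaw":0},{"jaw":1.5,"xyz":[0,-4.4,0],"yaw":0},{"jaw":1.5,"xyz":[0,-5.2,0],"yaw":0},{"jaw":1.5,"xyz":[0,-5.9,0],"yaw":0},{"jaw":1.5,"xyz":[0,-6.5,0],"yaw":0},{"jaw":1.5,"xyz":[0,-6.9,0],"yaw":0},{"jaw":1.5,"xyz":[0,-7.2,0],"yaw":0},{"jaw":1.5,"xyz":[0,-7.2,0],"yaw":0}]}}

```text
clock: 5.15
eef_pos: [0.4801, 0.0413, 0.3288]
eef_rot: [0.999, 0.05, -0.0, -0.0]
contact_force: [-4.7, -0.6, 7.2]
finger_gap: 0.233
gripper_force: 20.0
```

>>> {"op": "send_rows", "data": {"series": [{"jaw":1.5,"xyz":[0,-0.4,0],"yaw":0},{"jaw":1.5,"xyz":[0,-0.8,0],"yaw":0},{"jaw":1.5,"xyz":[0,-1.1,0],"yaw":0},{"jaw":1.5,"xyz":[0,-1.4,0],"yaw":0},{"jaw":1.5,"xyz":[0,-1.4,0],"yaw":0}]}}

```text
clock: 5.65
eef_pos: [0.4793, 0.0504, 0.3286]
eef_rot: [0.999, 0.047, -0.0, 0.003]
contact_force: [2.6, -40.5, 6.7]
finger_gap: 0.366
gripper_force: 20.0
```

>>> {"op": "send_rows", "data": {"series": [{"jaw":1.5,"xyz":[0,0.3,0],"yaw":0},{"jaw":1.5,"xyz":[0,0.5,0],"yaw":0},{"jaw":1.5,"xyz":[0,0.5,0],"yaw":0}]}}

```text
clock: 5.95
eef_pos: [0.4799, 0.0448, 0.3287]
eef_rot: [0.999, 0.047, -0.0, 0.003]
contact_force: [2.0, -40.3, 6.4]
finger_gap: 0.246
gripper_force: 20.0
```

```bash
python3 - <<'E'
from h import *
im=get_image("top"); full=np.ones(im["range_z"].shape,bool); P=pts(im,full); save(im,"t2")
b=P[(P[:,2]>.297)&(P[:,0]>.53)&(P[:,0]<.71)&(P[:,1]<-.05)&(P[:,1]>-.2)]
f=np.polyfit(b[:,0],b[:,1],1); print("bar",len(b),f,np.polyval(f,.62),b.min(0),b.max(0))
o=get_obs(); print(o["eef_pos"],o["finger_gap"]*9.4,o["gripper_force"],o["contact_force"])
a=im["image"][90:290,230:510,::-1]; cv2.imwrite("pics/t2c.png",cv2.resize(a,None,fx=2.8,fy=2.8,interpolation=cv2.INTER_CUBIC))
E
```

```text
bar 259 [ 0.10255376 -0.17248292] -0.10889958559843005 [ 0.55053038 -0.12136349  0.29722419] [ 0.67933868 -0.0979966   0.31499899]
[0.47986367 0.04490017 0.32866784] 2.3207976909041266 20.000159740447998 [  3.38936152 -40.34952171   6.09457689]
```

View pics/t2c.png

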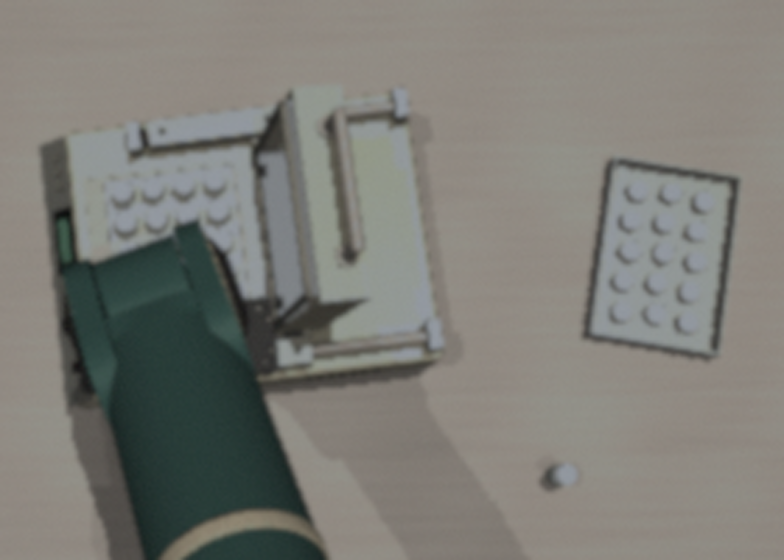

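The carriage now sits against its front stop: the far rail touches the front bracket at about crop pixel (140,135), and the push force reached 40 N. The lids are still up, so I'll release and rise.

>>> {"op": "send_rows", "data": {"series": [{"jaw":1.5,"xyz":[0,0.4,0],"yaw":0},{"jaw":6,"xyz":[0,0.5,0],"yaw":0},{"jaw":6,"xyz":[0,0.5,0],"yaw":0},{"jaw":6,"xyz":[0,0.5,0],"yaw":0},{"jaw":6,"xyz":[0,0.5,-2],"yaw":0},{"jaw":6,"xyz":[0,0.5,-5],"yaw":0},{"jaw":6,"xyz":[0,0.5,-9],"yaw":0},{"jaw":6,"xyz":[0,0.5,-13],"yaw":0},{"jaw":6,"xyz":[0,0.5,-17],"yaw":0},{"jaw":6,"xyz":[0,0.5,-20],"yaw":0},{"jaw":6,"xyz":[0,0.5,-21],"yaw":0},{"jaw":6,"xyz":[0,0.5,-21],"yaw":0}]}}

```text
clock: 7.2
eef_pos: [0.4799, 0.0452, 0.5394]
eef_rot: [0.999, 0.05, 0.001, 0.0]
contact_force: [-0.8, 0.8, -0.6]
finger_gap: 0.638
gripper_force: 0.0
```

>>> {"op": "send_rows", "data": {"series": [{"jaw":6,"xyz":[2,3,0],"yaw":0},{"jaw":6,"xyz":[5,6.5,0],"yaw":0},{"jaw":6,"xyz":[8,10.5,0],"yaw":0},{"jaw":6,"xyz":[10.5,14,0],"yaw":0},{"jaw":6,"xyz":[12,16,0],"yaw":0},{"jaw":6,"xyz":[12.1,16.8,0],"yaw":0},{"jaw":6,"xyz":[12.1,16.8,0],"yaw":0}]}}

```text
clock: 7.9
eef_pos: [0.6171, -0.1112, 0.5366]
eef_rot: [0.999, 0.049, -0.001, -0.001]
contact_force: [-0.5, -0.3, -0.5]
finger_gap: 0.634
gripper_force: 0.0
```

```bash
python3 - <<'E'
from h import *
im=get_image("wrist"); save(im,"w2"); o=get_obs(); print(o["eef_pos"],o["eef_rot"])
P=wpts(im,np.ones(im["range_z"].shape,bool))
b=P[(P[:,2]>.298)&(P[:,2]<.32)&(abs(P[:,0]-.615)<.045)&(P[:,1]<-.09)&(P[:,1]>-.2)]
print(len(b),np.median(b,0),b.min(0),b.max(0),np.polyfit(b[:,0],b[:,1],1))
for n in ["hood_bar","carriage_knob"]:
  for d in spotter.regions_of("wrist",n)[:2]: print(n,d["score"],d["rect"])
E
```

```text
[ 0.6167141  -0.11003023  0.53735397] [ 9.98767880e-01  4.96164679e-02 -8.58370938e-04 -4.38001832e-04]
1971 [ 0.61922411 -0.11035468  0.3086096 ] [ 0.57004202 -0.12087823  0.30357672] [ 0.65998621 -0.10064714  0.31195931] [ 0.10316327 -0.17410096]
hood_bar 0.68 [267.5, 80.3, 331.1, 289.1]
carriage_knob 0.6 [182.3, 69.6, 331.6, 283.7]
```

View pics/w2.png

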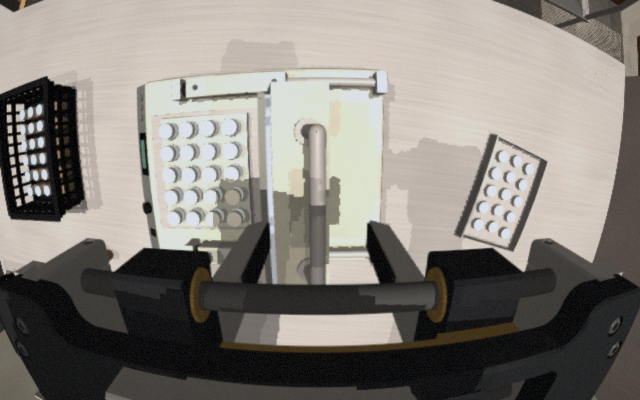

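The bar runs down column 318, midway between the fingers. Depth puts its axis at y = -0.110 and z of about 0.305. I'll descend and grip it.

>>> {"op": "send_rows", "data": {"series": [{"jaw":6,"xyz":[0,0,2],"yaw":0},{"jaw":6,"xyz":[0,0,4],"yaw":0},{"jaw":6,"xyz":[0,0,5.2],"yaw":0},{"jaw":6,"xyz":[0,0,5.2],"yaw":0},{"jaw":0.6,"xyz":[0,0,5.2],"yaw":0},{"jaw":0.6,"xyz":[0,0,5.2],"yaw":0},{"jaw":0.6,"xyz":[0,0,5.2],"yaw":0},{"jaw":0.6,"xyz":[0,0,5.2],"yaw":0},{"jaw":0.6,"xyz":[0,0,5.2],"yaw":0},{"jaw":0.6,"xyz":[0,0,5.2],"yaw":0}], "squeeze": 25}}

```text
clock: 9.05
eef_pos: [0.6169, -0.1106, 0.4867]
eef_rot: [0.999, 0.049, 0.0, -0.0]
contact_force: [0.3, -0.2, -0.8]
finger_gap: 0.166
gripper_force: 0.0
```

```bash
python3 - <<'E'
from h import *
o=get_obs(); print(o["eef_pos"],o["finger_gap"]*9.4,o["gripper_force"],o["contact_force"])
# path offsets along tool (y: heater +x, z down) from th=1.78, forward bias ramping to 2 mm
R0,ph=np.hypot(225,25),np.arctan2(25,225)
for th in [1.78,1.7,1.6,1.5,1.4,1.3,1.2,1.1,1,.9,.8,.7,.6,.5,.4,.3,.2,.1,.0]:
    print(th, np.round([(-R0*np.cos(th+ph)+R0*np.cos(1.78+ph))/10, -(R0*np.sin(th+ph)-R0*np.sin(1.78+ph))/10],2))
E
```

```text
[ 0.61689231 -0.11058835  0.48673137] 1.555934184765884 0.0 [ 0.25495924 -0.22675584 -0.77259222]
1.78 [ 0. -0.]
1.7 [-1.74 -0.5 ]
1.6 [-3.96 -0.93]
1.5 [-6.22 -1.13]
1.4 [-8.48 -1.11]
1.3 [-10.73  -0.86]
1.2 [-12.94  -0.39]
1.1 [-15.1   0.3]
1 [-17.17   1.21]
0.9 [-19.15   2.31]
0.8 [-21.     3.61]
0.7 [-22.72   5.08]
0.6 [-24.28   6.72]
0.5 [-25.67   8.51]
0.4 [-26.87  10.43]
0.3 [-27.87  12.45]
0.2 [-28.67  14.57]
0.1 [-29.26  16.76]
0.0 [-29.62  18.99]
```

>>> {"op": "send_rows", "data": {"series": [{"jaw":0.6,"xyz":[0,0,0],"yaw":0},{"jaw":0.6,"xyz":[0,0,0],"yaw":0},{"jaw":0.6,"xyz":[0,0,0],"yaw":0},{"jaw":0.6,"xyz":[-0.9,0,0],"yaw":0}]}}

```text
clock: 9.45
eef_pos: [0.6097, -0.1108, 0.4871]
eef_rot: [0.999, 0.05, 0.003, -0.0]
contact_force: [30.0, 3.6, -6.0]
finger_gap: 0.119
gripper_force: 25.0
```

I put the last shift on x, along the bar, when it should have gone on y. I'll undo it.

>>> {"op": "send_rows", "data": {"series": [{"jaw":0.6,"xyz":[0.45,0,0],"yaw":0},{"jaw":0.6,"xyz":[0.7,0,0],"yaw":0},{"jaw":0.6,"xyz":[0.7,0,0],"yaw":0}]}}

```text
clock: 9.75
eef_pos: [0.6139, -0.1111, 0.4866]
eef_rot: [0.999, 0.049, -0.002, 0.0]
contact_force: [-19.6, -0.4, 11.3]
finger_gap: 0.12
gripper_force: 25.0
```

>>> {"op": "send_rows", "data": {"series": [{"jaw":0.6,"xyz":[-0.25,0,0],"yaw":0},{"jaw":0.6,"xyz":[-0.25,-0.9,-0.25],"yaw":0},{"jaw":0.6,"xyz":[-0.25,-2.3,-0.6],"yaw":0},{"jaw":0.6,"xyz":[-0.25,-4.1,-0.9],"yaw":0},{"jaw":0.6,"xyz":[-0.25,-5.9,-1.1],"yaw":0},{"jaw":0.6,"xyz":[-0.25,-6.4,-1.1],"yaw":0}]}}

```text
clock: 10.35
eef_pos: [0.6059, -0.0455, 0.4986]
eef_rot: [0.999, 0.05, 0.001, 0.0]
contact_force: [-1.6, -4.1, 11.4]
finger_gap: 0.116
gripper_force: 25.0
```

```bash
python3 - <<'E'
from h import *
im=get_image("top"); o=get_obs(); print(o["eef_pos"],o["finger_gap"]*9.4,o["gripper_force"],o["contact_force"],o["wrist_torque"])
a=im["image"][90:290,230:510,::-1]; cv2.imwrite("pics/t3c.png",cv2.resize(a,None,fx=2.8,fy=2.8,interpolation=cv2.INTER_CUBIC))
E
```

```text
[ 0.60591559 -0.04538878  0.49855411] 1.1457762909133054 25.008174777030945 [-1.93442106 -0.49687054  9.61670411] [-0.47830918  0.50705798  0.0026176 ]
```

View pics/t3c.png

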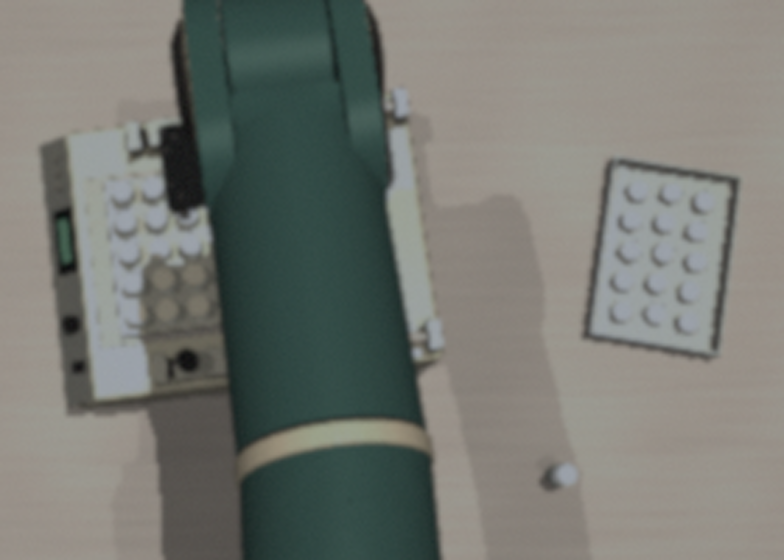

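The arm hides most of the hood, but the knob shows at crop pixel (188,360) next to its front bracket, so the carriage is still home. I'll keep lowering.

>>> {"op": "send_rows", "data": {"series": [{"jaw":0.6,"xyz":[0,-1.0,0],"yaw":0},{"jaw":0.6,"xyz":[0,-2.2,0],"yaw":0},{"jaw":0.6,"xyz":[0,-4.0,0.2],"yaw":0},{"jaw":0.6,"xyz":[0,-5.8,0.5],"yaw":0},{"jaw":0.6,"xyz":[0,-7.6,1.0],"yaw":0},{"jaw":0.6,"xyz":[0,-9.3,1.6],"yaw":0},{"jaw":0.6,"xyz":[0,-10.9,2.3],"yaw":0},{"jaw":0.6,"xyz":[0,-12.5,3.2],"yaw":0},{"jaw":0.6,"xyz":[0,-14.0,4.2],"yaw":0},{"jaw":0.6,"xyz":[0,-15.5,5.3],"yaw":0},{"jaw":0.6,"xyz":[0,-16.5,6.2],"yaw":0},{"jaw":0.6,"xyz":[0,-16.5,6.2],"yaw":0}]}}

```text
clock: 11.6
eef_pos: [0.5896, 0.1184, 0.4344]
eef_rot: [0.999, 0.05, -0.0, -0.0]
contact_force: [1.8, 0.2, -1.0]
finger_gap: 0.119
gripper_force: 25.0
```

>>> {"op": "send_rows", "data": {"series": [{"jaw":0.6,"xyz":[0,-0.6,0.6],"yaw":0},{"jaw":0.6,"xyz":[0,-1.3,1.3],"yaw":0},{"jaw":0.6,"xyz":[0,-2.4,2.7],"yaw":0},{"jaw":0.6,"xyz":[0,-3.5,4.2],"yaw":0},{"jaw":0.6,"xyz":[0,-4.4,5.7],"yaw":0},{"jaw":0.6,"xyz":[0,-5.2,7.3],"yaw":0},{"jaw":0.6,"xyz":[0,-5.8,9.0],"yaw":0},{"jaw":0.6,"xyz":[0,-6.3,10.6],"yaw":0},{"jaw":0.6,"xyz":[0,-6.6,11.9],"yaw":0},{"jaw":0.6,"xyz":[0,-6.8,12.9],"yaw":0},{"jaw":0.6,"xyz":[0,-6.9,13.6],"yaw":0},{"jaw":0.6,"xyz":[0,-6.9,13.9],"yaw":0}]}}

```text
clock: 12.8
eef_pos: [0.5842, 0.1846, 0.2973]
eef_rot: [0.999, 0.049, 0.001, 0.001]
contact_force: [-1.7, -17.0, 38.9]
finger_gap: 0.121
gripper_force: 25.0
```

>>> {"op": "send_rows", "data": {"series": [{"jaw":0.6,"xyz":[0,0.1,-0.1],"yaw":0},{"jaw":0.6,"xyz":[0,0.1,-0.1],"yaw":0},{"jaw":0.6,"xyz":[0,0.1,-0.1],"yaw":0},{"jaw":0.6,"xyz":[0,0.1,-0.1],"yaw":0}]}}

```text
clock: 13.2
eef_pos: [0.5842, 0.1842, 0.2975]
eef_rot: [0.999, 0.049, 0.002, 0.0]
contact_force: [9.1, -6.9, 5.2]
finger_gap: 0.117
gripper_force: 25.0
```

```bash
python3 - <<'E'
from h import *
im=get_image("scene"); o=get_obs(); print(o["eef_pos"],o["finger_gap"]*9.4,o["gripper_force"],o["contact_force"])
a=im["image"][60:400,180:460,::-1]; cv2.imwrite("pics/s4c.png",cv2.resize(a,None,fx=1.75,fy=1.75,interpolation=cv2.INTER_CUBIC))
# hood top plane
P=pts(im,np.ones(im["range_z"].shape,bool)); H=np.array([.611,-.0388]); hx=np.array([.1,-.995]); hy=np.array([.995,.1])
u=(P[:,:2]-H)@hx; w=(P[:,:2]-H)@hy
m=(u>-.18)&(u<-.01)&(abs(w)<.09)&(P[:,2]<.17)&(P[:,2]>.08); print(m.sum(),np.polyfit(u[m],P[m,2],1),np.percentile(P[m,2],[5,50,95]))
E
```

```text
[0.58417204 0.18415089 0.29748475] 1.0969675721689738 25.01057803630829 [ 8.37637552 -8.07059509  4.86530143]
2143 [0.00061787 0.13285297] [0.12919177 0.13279577 0.13650309]
```

View pics/s4c.png

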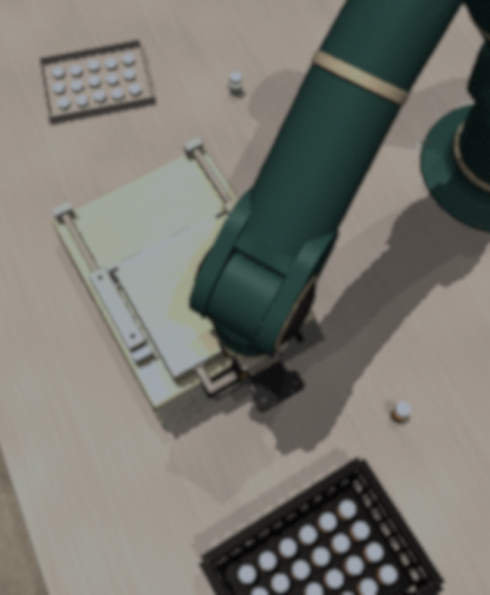

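The hood lies flat over the block: its top-plane slope is 0.0006, and the rail touches the front bracket at crop pixel (140,350). I'll raise the hood alone, retracing the arc.

>>> {"op": "send_rows", "data": {"series": [{"jaw":0.6,"xyz":[0,0.1,-1],"yaw":0},{"jaw":0.6,"xyz":[0,0.3,-2.2],"yaw":0},{"jaw":0.6,"xyz":[0,0.5,-3.3],"yaw":0},{"jaw":0.6,"xyz":[0,0.9,-4.4],"yaw":0},{"jaw":0.6,"xyz":[0,1.3,-5.5],"yaw":0},{"jaw":0.6,"xyz":[0,1.7,-6.5],"yaw":0},{"jaw":0.6,"xyz":[0,2.2,-7.5],"yaw":0},{"jaw":0.6,"xyz":[0,2.7,-8.5],"yaw":0},{"jaw":0.6,"xyz":[0,3.3,-9.5],"yaw":0},{"jaw":0.6,"xyz":[0,3.9,-10.4],"yaw":0},{"jaw":0.6,"xyz":[0,4.6,-11.3],"yaw":0},{"jaw":0.6,"xyz":[0,5.2,-12.2],"yaw":0}]}}

```text
clock: 14.45
eef_pos: [0.5884, 0.1324, 0.4198]
eef_rot: [0.999, 0.049, 0.0, 0.0]
contact_force: [6.3, -4.7, -8.7]
finger_gap: 0.12
gripper_force: 25.0
```

>>> {"op": "send_rows", "data": {"series": [{"jaw":0.6,"xyz":[0,0.8,-0.8],"yaw":0},{"jaw":0.6,"xyz":[0,1.5,-1.6],"yaw":0},{"jaw":0.6,"xyz":[0,2.4,-2.4],"yaw":0},{"jaw":0.6,"xyz":[0,3.0,-2.9],"yaw":0},{"jaw":0.6,"xyz":[0,3.0,-2.9],"yaw":0},{"jaw":0.6,"xyz":[0,3.0,-2.9],"yaw":0},{"jaw":0.6,"xyz":[0,3.0,-2.9],"yaw":0}]}}

```text
clock: 15.15
eef_pos: [0.5912, 0.1037, 0.4488]
eef_rot: [0.999, 0.05, 0.0, -0.0]
contact_force: [5.9, 4.1, 0.7]
finger_gap: 0.121
gripper_force: 25.0
```

```bash
python3 - <<'E'
from h import *
im=get_image("scene"); o=get_obs(); print(o["eef_pos"],o["finger_gap"]*9.4,o["gripper_force"],o["contact_force"])
a=im["image"][60:400,180:460,::-1]; cv2.imwrite("pics/s5c.png",cv2.resize(a,None,fx=1.75,fy=1.75,interpolation=cv2.INTER_CUBIC))
for c in ["scene","top"]:
    im=get_image(c); k=pts(im,im["image"].max(2)<60); k=k[(abs(k[:,0]-.48)<.03)&(abs(k[:,1]-.04)<.03)&(k[:,2]>.12)&(k[:,2]<.17)]; print(c,len(k),k.mean(0) if len(k) else 0)
print("th",np.arcsin((o["eef_pos"][2]-.1815-.09)/.2264)-.1107)
E
```

```text
[0.59123178 0.10378349 0.44876847] 1.1241021145020038 24.98875379562378 [5.19792021 4.38418554 1.29139193]
scene 11 [0.47630383 0.04764487 0.16062359]
top 0 0
th 0.7887548828628169
```

View pics/s5c.png

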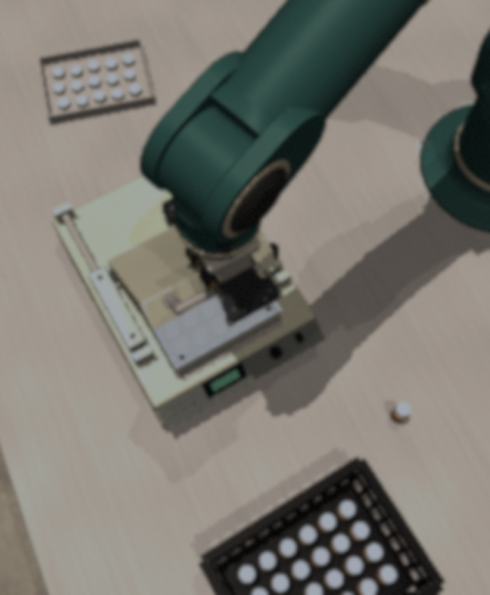

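The hood is held about half open (0.79 rad) and the clear cover lies over the vials, around crop pixel (220,325). The rail is still at the front bracket. I'll add a small forward bias and settle, then check before handing in.

>>> {"op": "send_rows", "data": {"series": [{"jaw":0.6,"xyz":[0,-0.1,0],"yaw":0},{"jaw":0.6,"xyz":[0,-0.2,0],"yaw":0},{"jaw":0.6,"xyz":[0,-0.2,0],"yaw":0},{"jaw":0.6,"xyz":[0,-0.2,0],"yaw":0},{"jaw":0.6,"xyz":[0,-0.2,0],"yaw":0},{"jaw":0.6,"xyz":[0,-0.2,0],"yaw":0}]}}

```text
clock: 15.9
eef_pos: [0.5912, 0.1049, 0.4481]
eef_rot: [0.999, 0.049, 0.0, 0.0]
contact_force: [8.6, -0.7, -5.3]
finger_gap: 0.118
gripper_force: 25.0
```

```bash
python3 - <<'E'
from h import *
im=get_image("scene"); o=get_obs(); print(o["eef_pos"],o["gripper_force"],o["contact_force"])
P=pts(im,np.ones(im["range_z"].shape,bool)); H=np.array([.611,-.0388]); hx=np.array([.1,-.995]); hy=np.array([.995,.1])
u=(P[:,:2]-H)@hx; w=(P[:,:2]-H)@hy
m=(u>-.17)&(u<-.1)&(w>0.0)&(w<.08)&(P[:,2]<.16)&(P[:,2]>.08); print(m.sum(),np.polyfit(u[m],P[m,2],1),np.percentile(P[m,2],[5,50,95]))
th=np.arcsin((o["eef_pos"][2]-.2715)/.2264)-.1107; b=(o["eef_pos"][:2]-H)@hx
print("th",th,"hinge shift back (m)",b+.2264*np.cos(th+.1107))
E
```

```text
[0.59120666 0.10485443 0.4481071 ] 24.985831081867218 [ 8.50089943 -0.00968902 -6.24531277]
688 [-0.00889705  0.12283328] [0.12047462 0.12401581 0.12777957]
th 0.7840723942101439 hinge shift back (m) -0.003257827170005667
```

The cover is flat (slope -0.009), the carriage is within 3 mm of its stop, and the hood is steady at 0.78 rad. I'll hand it in.

```bash
python3 -c "
from h import *
print(r.finish_job())"
```

```text
the job is handed in; nothing more can be done
None
```

The job is handed in, with no verdict returned: by my last measurements the carriage is at its front stop, the clear cover lies shut over the vials, and the gripper holds the hood about half open (0.78 rad).

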